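# Close and lock the access panel of a bench parts housing

## Task

Push the sliding access panel fully home against its stop, then set the fingertips in the slot of the quarter-turn cam fastener and turn it clockwise until it reaches its end stop and its tongue lies behind the panel. Nothing needs gripping: push with the fingertips, do not lift the panel, and leave the solder spool, the brass block and the charcoal block where they are.

Things in the scene. Friction and masses are not known exactly. Their poses are not given: they have to be found in the camera images.
- housing: Low grey box fixed to the worktop, 256 x 266 mm. Origin: centre of its underside; deck 40 mm above it. +x points roughly away from the robot (the panel closes that way), +y left. On the deck: two guide rails 6 mm high along x at y = -5 and 115 mm, a stop bar 14 mm high with its near face at x = 105 mm, a well under the closed panel, and to the right the cam fastener, axis at x = -29, y = -60 mm.
- panel: Loose steel plate, 125 (x) x 110 (y) x 14 mm, about 0.35 kg, lying on the deck between the rails, sliding along the housing's x. Origin: centre of its underside. Home (far edge on the stop bar): origin at x = 42.5, y = 55, z = 40 mm in the housing's frame; it starts 55 to 85 mm nearer. A rib 12 mm thick, 100 mm wide stands along its near edge, top 31 mm above the deck.
- panel_rib (a point): Centre of the upright near (-x) face of panel and rib, the face to push on: 22 mm above the deck, 62.5 mm on the near side of the panel's origin. Bare deck, then open bench, lies behind it.
- cam (a joint): Turn of the cam fastener, rad: 0 open (tongue and slot along the housing's -x), growing clockwise from above to 1.571, the hard end stop: locked, tongue along the housing's +y, 2 mm behind the near edge of the closed panel. Starts at 0 to 0.25, stays where left, needs about 0.12 N m (4 N at 30 mm from the axis). An open panel blocks the tongue.
- cam_slot (a point): Centre of the slot, on the turning axis, at the top of its walls, 84 mm above the worktop; x lies along the slot, the tongue points to -x. The head is an steel disc 100 mm across with two upright walls 24 mm high, 74 mm long; between them the slot, 36 mm wide, 24 mm deep, open at both ends. The tongue beneath is 14 mm wide, reaches 75 mm from the axis, 8 to 13 mm above the deck.
- spool: Bystander: loose spool of solder wire with black flanges, 38 mm across, 28 mm high, standing on the deck behind the cam fastener; origin: centre of its underside.
- brass: Bystander: loose brass block 30 x 50 x 20 mm on the worktop left of the housing; origin: centre of its underside.
- charcoal: Bystander: loose black charcoal block 46 x 85 x 26 mm on the worktop right of the housing; origin: centre of its underside.

How it is judged:
By the outcome, as a careful person would: the job done as asked, in the order asked, and still so for the second after the job is handed in, with the robot touching nothing.
It also fails if it takes over 48 s, if anything falls off the work surface, if the arm or the gripper's body presses on something with over 40 N, if the wrist force passes 120 N, or if a joint passes its speed limit or range.

## Robot

A 7-joint arm with a two-finger parallel gripper is mounted at the origin on a cart in front of the work surface, level with it; the furniture and walls round the work are solid. World frame = base frame: x ahead of the robot, y to its left, z up, the work surface at z = 0. Lengths are in m, angles in rad, forces in N, time in s.
With the tool pointing down it reaches from about 0.4 to 0.875 m from the base axis. Payload 19.3 kg.
Tool frame: the origin (TCP) lies between the finger pads, 19 mm behind the fingertips; this is the grasp point; z points along the fingers, y is the line along which they close (so a half turn about z gives the same grasp; the last joint's range is limited). The gripper opens to 85 mm and grips with 20 to 120 N. Pads are 22 mm wide; open, the fingers measure 114 mm over their backs; the gripper's body (76 mm by 85 mm) begins 54 mm behind the grasp point. The pads swing forward as they close: fully open they stand 13 mm farther back than shut.
Start: joints at [1.216, 0.521, -0.036, 1.599, 0.021, 1.021, -0.113], TCP at [0.176, -0.6, 0.25] pointing down, gripper open.
Joint ranges: [-2.91, 2.91], [-0.3, 2.13], [-1.5, 1.42], [0.17, 2.43], [-1.26, 4.41], [0.16, 1.93], [-2.52, 2.52]. Speed limits (rad/s): [1.89, 1.89, 2.39, 2.39, 3.01, 3.01, 3.01].

## Interface

Orientations are given as [roll, pitch, yaw] about the fixed x, y, z axes, in that order (R = Rz(yaw) Ry(pitch) Rx(roll)).
In Python, from workcell import monitor, grab_frame, camera_model, bot gives the robot as it stands.
- The arm moves only by the tool move_arm, never from a script. Its argument "moves" is a list of rows, each a list of 4 numbers: the shift along the world's x, y, z in mm, then the turn about the world's z in rad. A call has 1 to 12 rows; each row is the pose to reach, as a shift and turn from the pose commanded when the call began; what a row does not reach only later rows make up. A row lasts 1/8 s, in which the tool goes at most 62.5 mm and 10.7 degrees, less where a joint would pass 70% of its speed; a pose out of reach is approached as far as the arm can. A call with a gripper value outside its range is refused whole. "gripper" is the opening, from 0 (shut) to 1 (fully open), set as the call begins (left out, the last holds). The fingers move at their own pace and stop on an object; "newtons" is the grip in N (left out, the last holds). Time passes only in rows, so rows that repeat a pose let the fingers close. It gives the time, the measured TCP pose, the force, the opening and the grip force at its end, in the units of the state.
- monitor.observe(): the state, without advancing time (a new reading comes with each control period).
- grab_frame(name): name is "scene" or "top"; returns the picture (384x512x3 uint8, blue, green, red); there is no depth.
- camera_model(name): a dict with "vfov" (degrees; the focal length in pixels is half the picture's height over the tangent of half this angle, whatever the lens; pixels are square), "cx", "cy" (the principal point, pixels), "R" (3x3) and "t" (3): a world point X has camera coordinates R X + t. Camera axes: x right, y down, z forward; pixel columns grow to the right and rows downward; lengths in m; the calibration is good to about 2 mm. A picture is of the moment at which its call begins. camera_model takes no time and is no camera call.
- bot.job_done(): hands the job in; it is judged then, once.
The state is a dict: "clock": time; "qpos": joint angles; "qd": joint speeds; "joint_efforts": joint torques, N m; "position": TCP position; "tool_rot": TCP orientation; "force": force on the tool from outside, world axes, zero at the start; "moment": the same for the moment, N m; "grip_width": finger opening in m; "finger_force": force on a finger pad.
Only numpy, scipy, OpenCV 4.12 (cv2) and the standard library are available. Lean on these libraries where they do the work, as an engineer would, in place of code of your own. Each camera call takes 0.05 s, during which the arm holds its last target. There are 200 camera calls.

## Working session

There is one attempt and no reset: what is moved stays moved. The work goes in short steps, Python scripts to look and compute and a tool call to move; the robot and the scene stay as the last step left them, time stands still between calls to the robot, and variables do not carry over. Pictures are saved under pics/ and viewed, at most 10 in all, crops included, and the job is handed in when it is done.

Besides the shell and the picture viewer there is one more tool, called by a JSON object that holds its "method" and its "body", one argument or row to a line. move_arm: Moves the arm, as the interface text tells. Its arguments: {"type":"object","properties":{"moves":{"type":"array","items":{"type":"array","items":{"type":"number"}}},"gripper":{"type":"number"},"newtons":{"type":"number"}},"required":["moves"]}

```bash
mkdir -p pics; python3 - <<'E'
from workcell import monitor, grab_frame, camera_model, bot
import cv2
for n in("scene","top"):
    cv2.imwrite(f"pics/{n}0.png",grab_frame(n)); m=camera_model(n); print(n,m, -m["R"].T@m["t"] if hasattr(m["R"],"T") else "")
s=monitor.observe();print(s)
E
```

```text
scene {'vfov': 51.66705248953678, 'cx': 249.11388617164744, 'cy': 187.72316282848487, 'R': array([[-0.64581749, -0.76334065,  0.01519244],
       [-0.42779378,  0.3453061 , -0.83531801],
       [ 0.63238615, -0.54596222, -0.54955711]]), 't': array([0.35258972, 0.37855289, 0.66561604])} [-0.03127518  0.50183065  0.67664937]
top {'vfov': 49.619417889250734, 'cx': 248.9020733526822, 'cy': 183.91395782068565, 'R': array([[-0.01253651, -0.99990199, -0.00623223],
       [-0.9925055 ,  0.01320097, -0.12148482],
       [ 0.12155518,  0.00466253, -0.99257372]]), 't': array([-0.05063881,  0.6113015 ,  0.89165875])} [ 0.49769952 -0.062861    0.9589853 ]
{'clock': 0.1, 'qpos': array([ 1.21580044,  0.5219644 , -0.03636598,  1.59993379,  0.02119443,
        1.02111792, -0.11274079]), 'qd': array([-1.35999283e-05, -2.58305347e-03,  6.73125865e-04, -1.05150651e-03,
        1.12404967e-03, -2.02507596e-04, -5.71472743e-04]), 'joint_efforts': array([ 3.61324768e-03, -9.28492498e+01,  1.98419429e+00, -3.70532691e+01,
        1.81962753e-02,  5.35392057e-03,  1.36419212e-04]), 'position': array([ 0.17551271, -0.59955506,  0.24948278]), 'tool_rot': array([-3.14055485e+00,  4.90467549e-05,  2.84874349e-01]), 'force': array([-0.37828404,  0.37888639,  0.38215191]), 'moment': array([-0.01839825, -0.01633134,  0.06363117]), 'finger_force': 0.0, 'grip_width': 0.08547222337089803}
```

View pics/top0.png

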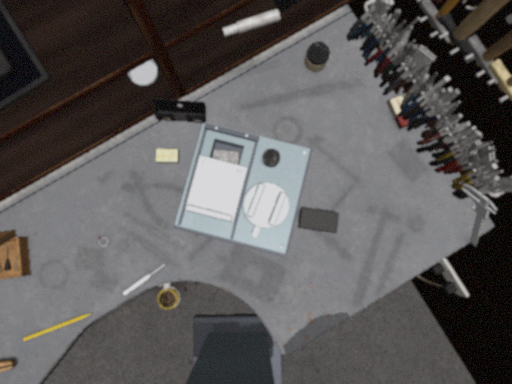

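View pics/scene0.png

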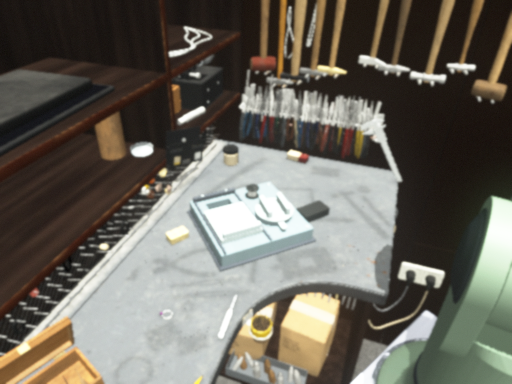

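```bash
python3 - <<'E'
import cv2
a=cv2.imread("pics/top0.png")[115:265,150:350]
cv2.imwrite("pics/c1.png",cv2.resize(a,None,fx=4,fy=4,interpolation=cv2.INTER_CUBIC))
a=cv2.imread("pics/scene0.png")[170:275,175:335]
cv2.imwrite("pics/c2.png",cv2.resize(a,None,fx=5,fy=5,interpolation=cv2.INTER_CUBIC))
E
```

```text
(no output)
```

View pics/c1.png

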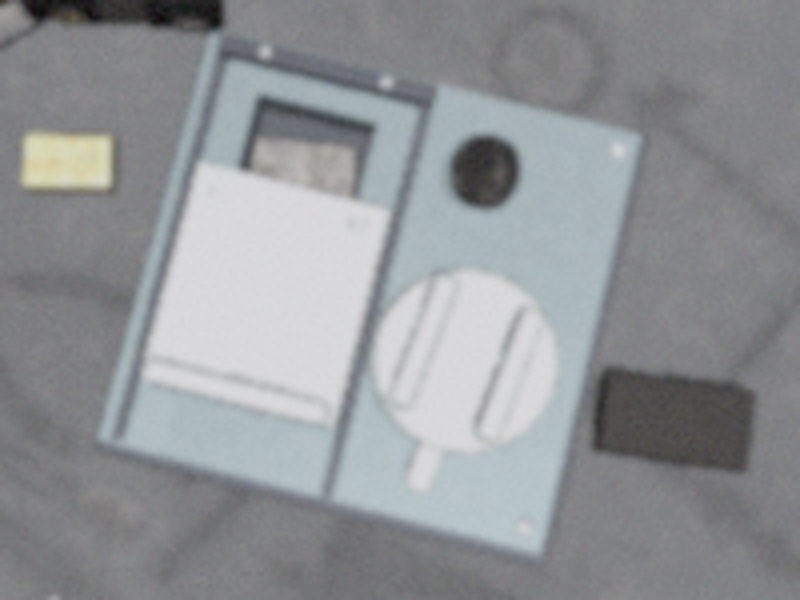

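View pics/c2.png

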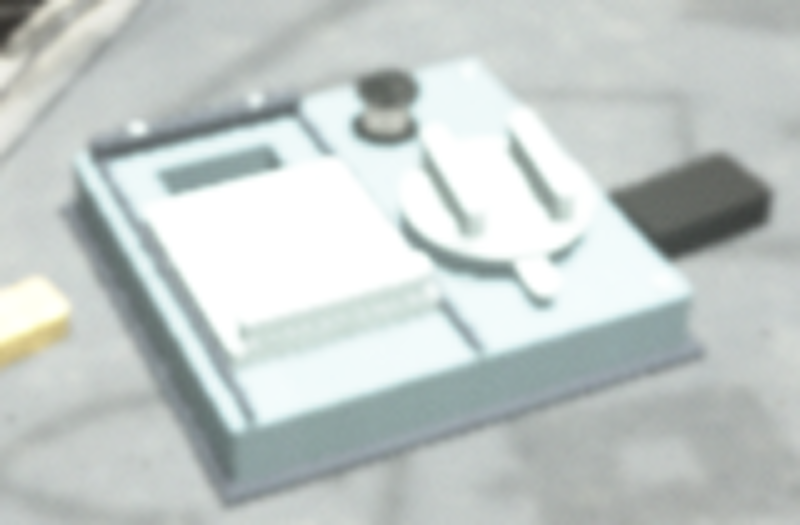

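The crops show deck corners at c1 (212,35), (642,135), (543,555) and (100,440). The panel's far edge runs (200,163) to (388,210), and its rib's near edge (145,380) to (327,425). The cam disc centre is about (465,360), with the tongue tip at (420,490).

```bash
cat >h.py <<'E'
import numpy as np
from workcell import monitor, grab_frame, camera_model
def ray(n,p,z):
    m=camera_model(n);R=np.array(m["R"]);t=np.array(m["t"]);f=192/np.tan(np.radians(m["vfov"])/2)
    C=-R.T@t; d=R.T@np.array([(p[0]-m["cx"])/f,(p[1]-m["cy"])/f,1]); return C+d*(z-C[2])/d[2]
def c1(p,z): return ray("top",((p[0]+.5)/4-.5+150,(p[1]+.5)/4-.5+115),z)
def c2(p,z): return ray("scene",((p[0]+.5)/5-.5+175,(p[1]+.5)/5-.5+170),z)
E
cat >m.py <<'E'
from h import *
import cv2
np.set_printoptions(precision=4,suppress=True)
# housing frame fit: FL, FR, NR, NL at deck
L=np.array([[128,133],[128,-133],[-128,-133],[-128,133]])/1e3
def fit(P):
    Q=P[:,:2];q=Q-Q.mean(0);U,S,V=np.linalg.svd(L.T@q);R=(U@V).T
    return Q.mean(0),np.arctan2(R[1,0],R[0,0]),(L@R.T+Q.mean(0)-Q)
P=np.array([c1(p,z) for p,z in[((212,33),.054),((642,135),.04),((543,556),.04),((99,441),.046)]])
print([np.linalg.norm(P[i]-P[(i+1)%4])for i in range(4)])
P4=np.array([c1(p,.04) for p in[(212,33),(642,135),(543,556),(99,441)]])
print([np.linalg.norm(P4[i]-P4[(i+1)%4])for i in range(4)])
for X in(P,P4):print(fit(X))
c,yaw,_=fit(P4)
R=np.array([[np.cos(yaw),-np.sin(yaw)],[np.sin(yaw),np.cos(yaw)]])
def loc(X):return R.T@(X[:2]-c)*1e3
S=np.array([c2(p,.04) for p in[(690,293),(235,432)]]);print("scene NR,NL",loc(S[0]),loc(S[1]))
print("disc",loc(c1((465,360),.06)))
for n,p,z in[("panelFL",(200,163),.054),("FR",(388,210),.054),("ribNL",(145,380),.071),("ribNR",(327,425),.071),("tongue",(420,490),.052),("spool",(485,172),.068),("wallL ends",(440,273),.084),("",(400,408),.084),("wallR",(535,305),.084),("",(490,442),.084)]:print(n,loc(c1(p,z)))
print("cam world",c+R@[-.029,-.06],"rib",c,yaw)
E
python3 m.py
```

```text
[np.float64(0.24791712546969946), np.float64(0.24098587559844392), np.float64(0.2508065244528812), np.float64(0.23481894890965063)]
[np.float64(0.250050911298035), np.float64(0.24098587559844392), np.float64(0.25184532338549226), np.float64(0.2381196088883279)]
(array([ 0.6034, -0.0461]), np.float64(-0.25696614931187695), array([[ 0.0135,  0.0068],
       [ 0.0044, -0.01  ],
       [-0.0101, -0.006 ],
       [-0.0079,  0.0092]]))
(array([ 0.6044, -0.0455]), np.float64(-0.25882067675570397), array([[ 0.0109,  0.0055],
       [ 0.0051, -0.0095],
       [-0.0092, -0.005 ],
       [-0.0067,  0.009 ]]))
scene NR,NL [-119.1603 -124.5451] [-117.9514  123.7395]
disc [-28.261  -58.5716]
panelFL [ 42.5923 109.7729]
FR [42.3201  2.3132]
ribNL [-81.1762 105.042 ]
ribNR [-80.6894   4.6196]
tongue [-102.0078  -51.9173]
spool [ 73.2679 -44.5099]
wallL ends [ 11.5232 -34.2721]
 [-62.9809 -31.0979]
wallR [  7.1759 -87.1451]
 [-68.7381 -81.1745]
cam world [ 0.561 -0.096] rib [ 0.6044 -0.0455] -0.25882067675570397
```

```bash
cat >>m.py <<'E'
print("----")
for n,p in[("pre",(-126,55.5)),("touch",(-93,55.5)),("home",(-31,55.5)),("cam",(-28.4,-58.8))]:print(n,c*1e3+R@np.array(p))
E
python3 m.py|sed -n '/----/,$p'
```

```text
----
pre [496.807   40.4408]
touch [528.7078  31.9947]
home [588.6428  16.1264]
cam [561.9021 -95.032 ]
```

{"method": "move_arm", "body": {
  "moves": [
    [40,60,0,0],
    [80,120,0,-0.05],
    [120,180,0,-0.1],
    [140,240,0,-0.15],
    [160,300,0,-0.2],
    [180,360,0,-0.25],
    [200,420,0,-0.3],
    [220,480,0,-0.35],
    [240,540,0,-0.4],
    [260,580,0,-0.5],
    [300,600,0,-0.54],
    [300,600,0,-0.54]
  ],
  "gripper": 0.5
}}

```text
clock: 1.6
position: [0.4775, 0.0032, 0.2496]
tool_rot: [-3.14, 0.0, -0.252]
force: [-0.9, -1.5, 0.4]
grip_width: 0.0431
finger_force: 0.0
```

{"method": "move_arm", "body": {
  "moves": [
    [20,38,0,0],
    [20,38,-40,0],
    [20,38,-80,0],
    [20,38,-120,0],
    [20,38,-150,0],
    [20,38,-170,0],
    [20,38,-181,0],
    [20,38,-181,0],
    [20,38,-181,0]
  ]
}}

```text
clock: 2.72
position: [0.4959, 0.0381, 0.0697]
tool_rot: [-3.141, -0.001, -0.255]
force: [0.1, 0.7, -1.3]
grip_width: 0.0425
finger_force: 0.0
```

```bash
python3 - <<'E'
from h import *
import cv2
np.set_printoptions(precision=4,suppress=True)
s=monitor.observe();print(s["position"],s["tool_rot"],s["force"])
a=grab_frame("scene")[140:290,170:370]
cv2.imwrite("pics/s1.png",cv2.resize(a,None,fx=4,fy=4))
E
```

```text
[0.4959 0.0381 0.0697] [-3.1413 -0.0008 -0.2554] [ 0.149   0.6599 -1.3294]
```

View pics/s1.png

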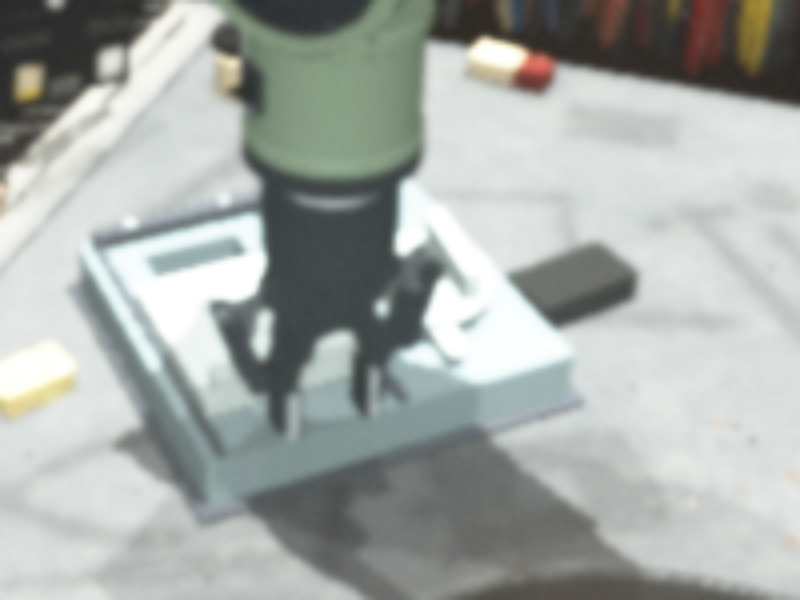

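The fingertips, at s1 (288,435) and (372,412), stand clear behind the rib. Next I push along the housing's +x.

{"method": "move_arm", "body": {
  "moves": [
    [15,-4,0,0],
    [29,-8,0,0],
    [37,-10,0,0],
    [45,-12,0,0],
    [53,-14,0,0],
    [61,-16,0,0],
    [68,-18,0,0],
    [75,-20,0,0],
    [81,-21,0,0],
    [85,-22,0,0],
    [87,-23,0,0],
    [87,-23,0,0]
  ]
}}

```text
clock: 4.28
position: [0.5827, 0.0149, 0.0688]
tool_rot: [3.142, 0.0, -0.256]
force: [-1.3, 0.2, -0.6]
grip_width: 0.0425
finger_force: 0.4
```

{"method": "move_arm", "body": {
  "moves": [
    [2,-0.5,0,0],
    [4,-1,0,0],
    [5.8,-1.5,0,0],
    [5.8,-1.5,0,0]
  ]
}}

```text
clock: 4.78
position: [0.5878, 0.0138, 0.0689]
tool_rot: [3.141, 0.001, -0.255]
force: [-5.8, 1.0, 1.6]
grip_width: 0.0428
finger_force: 3.2
```

{"method": "move_arm", "body": {
  "moves": [
    [1,-0.3,0,0],
    [2,-0.5,0,0],
    [3,-0.8,0,0],
    [3,-0.8,0,0]
  ]
}}

```text
clock: 5.28
position: [0.588, 0.0138, 0.0687]
tool_rot: [3.14, 0.007, -0.255]
force: [-27.2, 6.0, 20.2]
grip_width: 0.043
finger_force: 13.9
```

{"method": "move_arm", "body": {
  "moves": [
    [-10,3,0,0],
    [-25,6,0,0],
    [-30,8,40,0],
    [-30,8,90,0.1],
    [-30,0,110,0.28],
    [-30,-30,110,0.46],
    [-30,-60,110,0.64],
    [-30,-90,110,0.82],
    [-30,-110,110,1.0],
    [-29,-110,110,1.18],
    [-29,-110,110,1.36],
    [-29,-110,110,1.48]
  ]
}}

```text
clock: 6.78
position: [0.5627, -0.0973, 0.1792]
tool_rot: [3.141, -0.0, 1.229]
force: [0.1, -0.0, -0.7]
grip_width: 0.0429
finger_force: 0.0
```

```bash
python3 - <<'E'
from h import *
import cv2
np.set_printoptions(precision=4,suppress=True)
s=monitor.observe();print(s["position"],s["tool_rot"],s["force"],s["qpos"])
a=grab_frame("scene")[140:290,170:370]
b=grab_frame("top")[115:265,150:350]
cv2.imwrite("pics/s2.png",np.hstack([cv2.resize(i,None,fx=2,fy=2) for i in(a,b)]))
E
```

```text
[ 0.5627 -0.0973  0.1792] [ 3.1405 -0.0003  1.2294] [ 0.0809 -0.0075 -0.6613] [ 0.5058  0.587  -0.6222  1.7897  0.4246  0.9008 -0.6473]
```

View pics/s2.png

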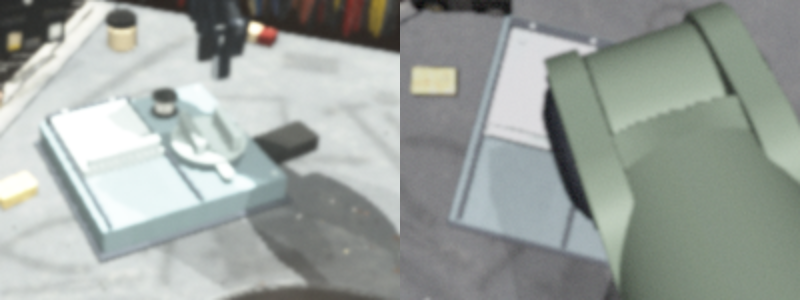

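The panel is home: its far edge touches the stop bar at s2 (510–595, 30–40). The cam is still open, and the gripper hangs over the slot.

{"method": "move_arm", "body": {
  "moves": [
    [-1,2,-30,0],
    [-1,2,-55,0],
    [-1,2,-75,0],
    [-1,2,-85,0],
    [-1,2,-92,0],
    [-1,2,-97,0],
    [-1,2,-97,0]
  ]
}}

```text
clock: 7.75
position: [0.5614, -0.0951, 0.082]
tool_rot: [3.142, -0.0, 1.225]
force: [0.4, 0.0, 0.3]
grip_width: 0.0428
finger_force: 0.0
```

```bash
python3 - <<'E'
from h import *
import cv2
a=grab_frame("scene")[160:260,220:345]
cv2.imwrite("pics/s3.png",cv2.resize(a,None,fx=5,fy=5))
E
```

```text
(no output)
```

View pics/s3.png

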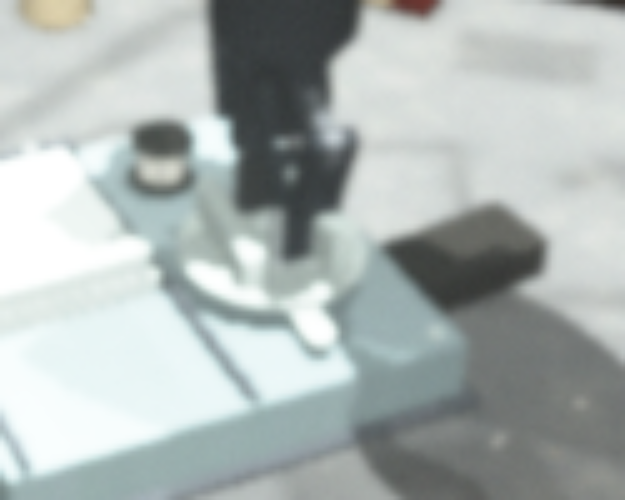

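The fingertips sit in the slot at s3 (295,245), between the walls, so I turn clockwise.

{"method": "move_arm", "body": {
  "moves": [
    [0,0,0,-0.1],
    [0,0,0,-0.2],
    [0,0,0,-0.3],
    [0,0,0,-0.42],
    [0,0,0,-0.54],
    [0,0,0,-0.66],
    [0,0,0,-0.78],
    [0,0,0,-0.9],
    [0,0,0,-1.02],
    [0,0,0,-1.14],
    [0,0,0,-1.26],
    [0,0,0,-1.3]
  ]
}}

```text
clock: 9.3
position: [0.5606, -0.0957, 0.0824]
tool_rot: [3.141, 0.001, -0.078]
force: [-5.4, -3.6, 4.3]
grip_width: 0.0425
finger_force: 3.4
```

{"method": "move_arm", "body": {
  "moves": [
    [0,0,0,-0.06],
    [0,0,0,-0.12],
    [0,0,0,-0.18],
    [0,0,0,-0.24],
    [0,0,0,-0.28],
    [0,0,0,-0.28]
  ]
}}

```text
clock: 10.05
position: [0.5608, -0.0956, 0.0823]
tool_rot: [3.141, 0.001, -0.356]
force: [-4.8, -2.9, 2.2]
grip_width: 0.0426
finger_force: 2.3
```

```bash
python3 - <<'E'
from h import *
s=monitor.observe();print(s["position"],s["tool_rot"],s["force"],s["moment"],s["qpos"])
E
```

```text
[ 0.56075669 -0.09557287  0.08233051] [ 3.14081825e+00  8.00562372e-04 -3.56296756e-01] [-4.80264326 -2.93718488  2.17074517] [-0.52296204  0.96388949  0.06939327] [ 0.15878053  0.66491706 -0.13280808  1.86653298  0.14190819  0.62020132
 -1.98888506]
```

{"method": "move_arm", "body": {
  "moves": [
    [0,0,0,-0.04],
    [0,0,0,-0.08],
    [0,0,0,-0.12],
    [0,0,0,-0.12]
  ]
}}

```text
clock: 10.55
position: [0.5608, -0.0955, 0.0823]
tool_rot: [3.141, 0.001, -0.476]
force: [-3.9, -1.2, 1.6]
grip_width: 0.0425
finger_force: 2.0
```

```bash
python3 - <<'E'
from h import *
s=monitor.observe();print(s["tool_rot"],s["force"],s["moment"],s["qpos"][6])
E
```

```text
[ 3.14087843e+00  7.37844054e-04 -4.76248649e-01] [-3.9267287  -1.19968126  1.56117433] [-0.34449944  0.88719262  0.03464234] -2.0792313577468566
```

No end-stop torque yet, so I keep turning.

{"method": "move_arm", "body": {
  "moves": [
    [0,0,0,-0.03],
    [0,0,0,-0.06],
    [0,0,0,-0.09],
    [0,0,0,-0.09]
  ]
}}

```text
clock: 11.05
position: [0.5608, -0.0955, 0.0823]
tool_rot: [3.141, 0.001, -0.565]
force: [-5.0, -2.7, 3.1]
grip_width: 0.0431
finger_force: 19.6
```

```bash
python3 - <<'E'
from h import *
s=monitor.observe();print(s["tool_rot"],s["force"],s["moment"],s["qpos"][6])
E
```

```text
[ 3.14053980e+00  5.27544554e-04 -5.64560294e-01] [-4.96643426 -2.66526681  3.14742663] [-0.65353446  1.09392947  1.34939155] -2.1459407817795526
```

The z moment jumped to 1.35 N·m against about 0.12 needed, so the end stop is reached. I centre in the slot, lift out and look.

{"method": "move_arm", "body": {
  "moves": [
    [0,0,0,0.1],
    [0,0,0,0.18],
    [0,0,0,0.18],
    [0,0,20,0.18],
    [0,0,50,0.18],
    [0,0,90,0.18],
    [-10,0,130,0.18],
    [-40,-60,150,0.18],
    [-80,-120,150,0.18],
    [-110,-180,150,0.18],
    [-140,-240,150,0.18],
    [-140,-240,150,0.18]
  ]
}}

```text
clock: 12.55
position: [0.4193, -0.3382, 0.2324]
tool_rot: [3.141, -0.0, -0.392]
force: [1.1, 0.0, -0.3]
grip_width: 0.0425
finger_force: 0.0
```

```bash
python3 - <<'E'
from h import *
import cv2
s=monitor.observe();print(s["position"],s["force"])
cv2.imwrite("pics/s4full.png",(i:=grab_frame("top")));cv2.imwrite("pics/s4.png",cv2.resize(i[115:265,150:350],None,fx=4,fy=4,interpolation=cv2.INTER_CUBIC))
E
```

```text
[ 0.41926367 -0.33819778  0.23235609] [ 1.13609428  0.02033587 -0.26953793]
```

View pics/s4.png

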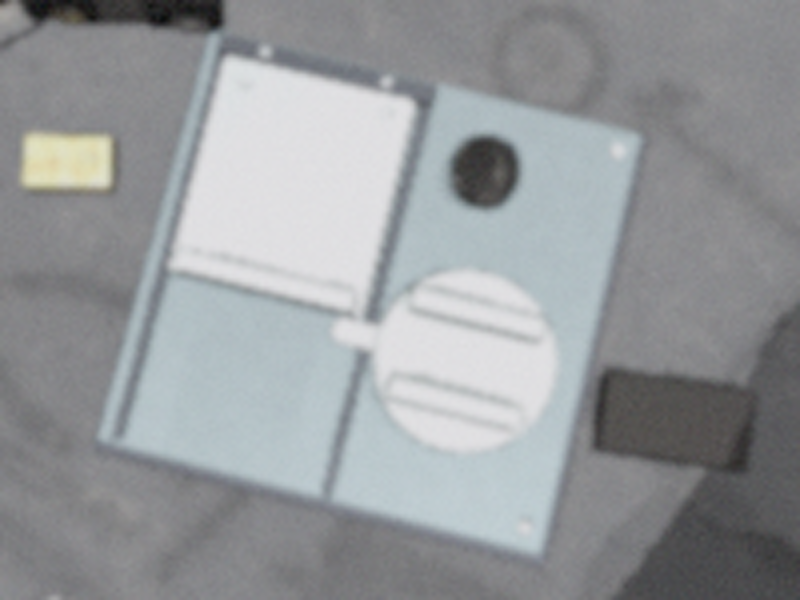

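The panel's far edge (225,53)–(415,102) lies on the stop bar, and the tongue (340,330) points along +y behind the rib. The bystanders have not moved, so I hand in.

```bash
python3 -c "
from workcell import bot
print(bot.job_done())"
```

```text
the job is handed in; nothing more can be done
None
```

The job is handed in: the panel is home against its stop, the cam is turned clockwise to its end stop with the tongue behind the panel, the spool, brass and charcoal blocks look unmoved in the last picture, and it took about 12.6 s; no verdict was returned.

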